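Wedge up a drawer for gluing

TASK

The little drawer in the wooden cradle has one loose side that stands a few millimetres open. Take the middle-sized of the three wooden wedges from the rack, stand it tip down and loose in the slot beside the drawer and let go of it; then tap or press it down on its head with closed fingers until the loose side is pushed fully home and the wedge stays locked tight, upright in the slot.

Things in the scene. Friction and masses are not known exactly. Their poses are not given: they have to be found in the camera images.
- wedge_head (a point): Middle-sized of three plain wooden wedges standing tip down in a rack. Point: centre of its squared head, the place to grip. Head 34 mm thick (own x), 50 wide (own y), 46 high (z up; the others' heads are 20 and 50 thick). Below it the blade: 70 long, 34 wide, tapering on both sides from 28 thick to 8 at the tip, 93 mm below this point. Same either way round. 50-100 g.
- rack: Plywood rack, 260 (own y) x 76 (x) x 76 mm high; origin: centre of its underside. Three pockets 70 mm apart along y hold the wedges in any order, their thickness along x. The heads rest on its top, 76 mm above the table; in front of and behind the heads (26 to 38 mm along x from the middle) it is only 58 mm high.
- slot (a point): Mouth centre of the tapered slot in the cradle with the drawer, 88 mm above the table; nothing there is higher. x: across the slot (wedge's thickness), drawer at -x, fixed block +x; y: along it, 60 mm, ends open. Open: 20 mm wide, narrowing down like the wedge, 70 deep. Wedge head centre is about 50 mm above this when loose; about 33 mm, and 2.5 mm towards the drawer, when tight.
- drawer_side (a joint): The drawer's loose dark side, carrying one sloping slot wall: 0 = standing open by 5 mm, 0.005 m = fully home. A 4-6 N spring reopens it unless the wedge holds it. The wedge set in with under 5 N hardly moves it; pressing the wedge home takes about 7 to 16 N and then it stops firmly: 20 N is plenty.
Things that resemble listed ones, but are neither listed nor needed, are in the scene too. Leave any pink look-alike of the part that bears wedge_head alone.

How it is judged (in metres and radians):
On the way, in this order (a step that is already met when the one before it is completed fails the run):
1. the middle-sized wedge stands loose in the slot, let go, with the drawer side still open (contact force between the fingers and wedge below 0.2 N and linear speed of wedge below 0.02 m/s and z of wedge_head in the frame of slot below 0.06 m and horizontal distance between wedge_head and slot below 0.02 m and angle between wedge_head's own z axis and vertical below 0.26 rad and value of joint drawer_side below 0.0035 m), for 0.2 s.
2. the wedge is driven down until the drawer side is home (value of joint drawer_side above 0.0042 m), for 0.1 s.
At the end, for the whole second after the job is handed in: The drawer side is home (its joint above 4 mm of 5), held there by the middle-sized wedge, which stands in the slot at rest, within 15 degrees of upright, its head centre within 20 mm sideways of the slot's centre and less than 43 mm above the mouth (value of joint drawer_side above 0.004 m and z of wedge_head in the frame of slot below 0.043 m and horizontal distance between wedge_head and slot below 0.02 m and angle between wedge_head's own z axis and vertical below 0.26 rad and linear speed of wedge below 0.01 m/s); the robot touches nothing.
It also fails if it takes over 58 s, if anything falls off the work surface, if the arm or the gripper's body presses on something with over 40 N, if the wrist force passes 120 N, or if a joint passes its speed limit or range.

ROBOT

A 7-joint arm with a two-finger parallel gripper is mounted at the origin on the work surface. World frame = base frame: x ahead of the robot, y to its left, z up, the work surface at z = 0. Lengths are in m, angles in degrees, forces in N, time in s.
With the tool pointing down it reaches from about 0.425 to 0.925 m from the base axis. Payload 6.8 kg.
Tool frame: the origin (TCP) lies midway between the tips of the shut fingers; the grasp point (between the pads) lies 19 mm behind it; y points along the fingers, z is the direction in which the jaws open and shut, and the axes are right-handed (so a half turn about y gives the same grasp; the last joint's range is limited). The gripper opens to 88 mm and grips with 3 to 60 N. Pads are 20 mm wide; open, the fingers measure 115 mm over their backs; the gripper's body (75 mm by 178 mm) begins 61 mm behind the grasp point.
Start: joints at [69.666, 27.33, 1.283, 89.118, -0.659, 63.558, -4.761], TCP at [0.165, -0.655, 0.223] pointing down, gripper open.
Joint ranges: [-169.35, 169.35], [-19.33, 120.38], [-80.79, 83.38], [13.8, 139.57], [-78.32, 258.32], [9.67, 109.79], [-169.56, 169.56]. Speed limits (degrees/s): [136.94, 136.94, 180, 180, 180, 180, 180].

INTERFACE

Orientations are given as [roll, pitch, yaw] about the fixed x, y, z axes, in that order (R = Rz(yaw) Ry(pitch) Rx(roll)).
In Python, from station import status, read_camera, manip gives the robot as it stands. The module is installed in compiled form; this text tells all that it offers.
- The arm moves only by the tool send_rows, never from a script. Its argument "steps" is a list of rows, each a list of 2 entries, a list of its own where there are three numbers: the shift along the tool's x, y, z in mm, then the turn about the tool's y in rad. In form: [[[dx, dy, dz], roll], ...]. A call has 1 to 8 rows; each row is the pose to reach, as a shift and turn from the pose commanded when the call began, along the tool's axes at that moment; what a row does not reach only later rows make up. A row lasts 1/12 s, in which the tool goes at most 41.7 mm and 7.16 degrees, less where a joint would pass 70% of its speed; a pose out of reach is approached as far as the arm can. A call with a gripper value outside its range is refused whole. "hand" is the opening, from 0 (shut) to 1 (fully open), set as the call begins (left out, the last holds). The fingers move at their own pace and stop on an object; "force" is the grip in N (left out, the last holds). Time passes only in rows, so rows that repeat a pose let the fingers close. It gives the time, the measured TCP pose, the force and the opening at its end, in the units of the state.
- status.state(): the state, without advancing time (a new reading comes with each control period).
- read_camera(name): name is "side" or "top"; returns a dict with "color" (384x512x3 uint8, blue, green, red), "mtx" (3x3 intrinsics, pixels), "R" (3x3) and "t" (3): a world point X has camera coordinates R X + t. Camera axes: x right, y down, z forward; pixel columns grow to the right and rows downward; lengths in m; the calibration is good to about 2 mm. A picture is of the moment at which its call begins. There is no depth.
- manip.hand_in(): hands the job in, once; it reports no verdict.
The state is a dict: "time_s": time; "joint_pos": joint angles; "qvel": joint speeds; "joint_torque": joint torques, N m; "ee_pos": TCP position; "ee_rot": TCP orientation; "ft_force": force on the tool from outside, world axes, zero at the start; "ft_torque": the same for the moment, N m; "grip_width": finger opening in m.
Only numpy, scipy, OpenCV 4.12 (cv2) and the standard library are available. Lean on these libraries where they do the work, as an engineer would, in place of code of your own. Each camera call takes 0.05 s, during which the arm holds its last target. There are 200 camera calls.

## Working session

There is one attempt and no reset: what is moved stays moved. The work goes in short steps, Python scripts to look and compute and a tool call to move; the robot and the scene stay as the last step left them, time stands still between calls to the robot, and variables do not carry over. Pictures are saved under pics/ and viewed, about 8 in all and at most 12, crops included, and the job is handed in when it is done.

Besides the shell and the picture viewer there is one more tool, called after "Call:" as name([rows], argument=value, ...), one row to a line, values as JSON. send_rows: Moves the arm, as the interface text tells. Its arguments: {"type":"object","properties":{"steps":{"type":"array","items":{"type":"array"}},"hand":{"type":"number"},"force":{"type":"number"}},"required":["steps"]}

```bash
mkdir -p pics
python3 - <<'E'
from station import status, read_camera
import cv2,numpy as np
s=status.state();print(s['time_s'],s['ee_pos'],s['ee_rot'],s['ft_force'],s['grip_width'])
for n in('top','side'):
    c=read_camera(n);cv2.imwrite(f'pics/{n}0.png',cv2.resize(c['color'],(800,600),interpolation=cv2.INTER_CUBIC));print(n,c['mtx'],c['R'],c['t'],-c['R'].T@c['t'])
    np.savez(f'pics/{n}0.npz',**c)
E
```

```text
0.0 [ 0.16472917 -0.65399236  0.22172643] [-9.01001902e+01 -6.97246083e-03 -1.65861125e+02] [-0.26664385 -1.05426606 -0.43123356] 0.08782722307994924
top [[404.89116731   0.         259.58806243]
 [  0.         404.89116731 191.71568838]
 [  0.           0.           1.        ]] [[ 0.17745711 -0.98412285  0.00334486]
 [-0.95063194 -0.17229525 -0.25809544]
 [ 0.25457392  0.04262114 -0.96611364]] [-0.15405913  0.61130173  0.60377404] [ 0.45475672 -0.07202227  0.74160383]
side [[439.67188109   0.         256.23696419]
 [  0.         439.67188109 191.70288234]
 [  0.           0.           1.        ]] [[ 0.74371396 -0.6684497   0.00803314]
 [-0.32554623 -0.37264442 -0.868997  ]
 [ 0.5838743   0.64367005 -0.49475214]] [-0.52063195  0.25110882  0.56070523] [ 0.14156741 -0.61535114  0.49980523]
```

View pics/top0.png

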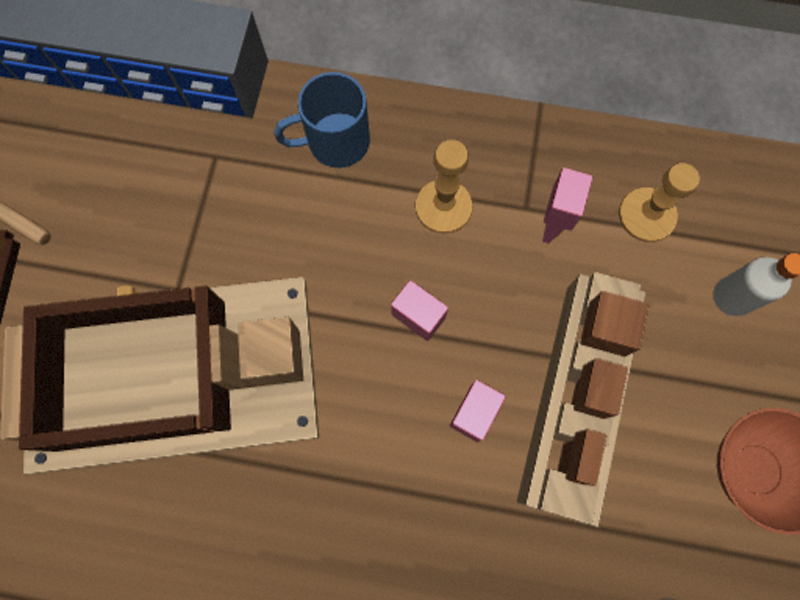

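View pics/side0.png

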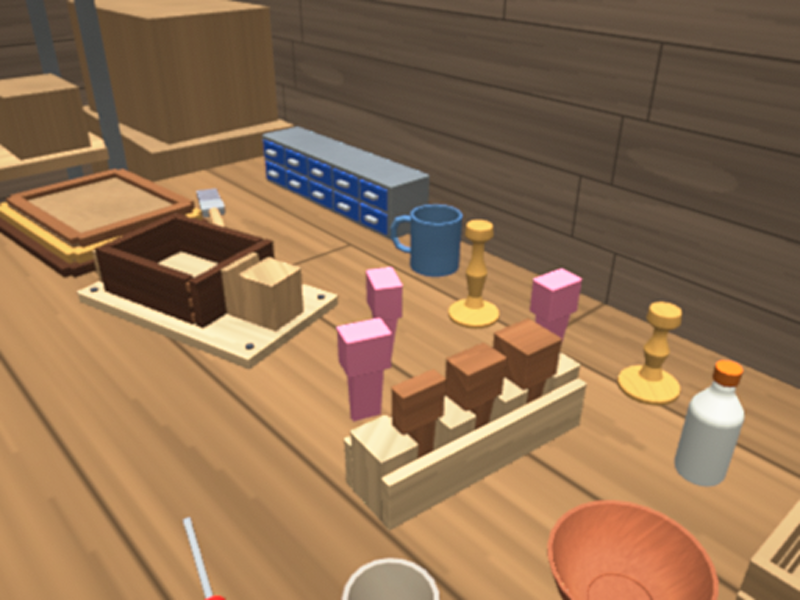

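Run:
```python
import cv2,numpy as np
T=np.load('pics/top0.npz')['color'];S=np.load('pics/side0.npz')['color']
def f(I,x,y):
    o=cv2.resize(I[y:y+75,x:x+100],(400,300),interpolation=cv2.INTER_CUBIC)
    o=cv2.convertScaleAbs(o,alpha=1.4,beta=15)
    for k in range(0,100,10):
        cv2.line(o,(k*4,0),(k*4,5),(0,255,0),1);cv2.putText(o,str(x+k),(k*4,14),0,.3,(0,255,0),1)
        if k<75: cv2.line(o,(0,k*4),(5,k*4),(0,255,0),1);cv2.putText(o,str(y+k),(6,k*4+4),0,.3,(0,255,0),1)
    return o
cv2.imwrite('pics/c1.png',np.vstack([np.hstack([f(T,335,210),f(T,115,180)]),np.hstack([f(S,255,205),f(S,110,145)])]))
```

```text
(no output)
```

View pics/c1.png

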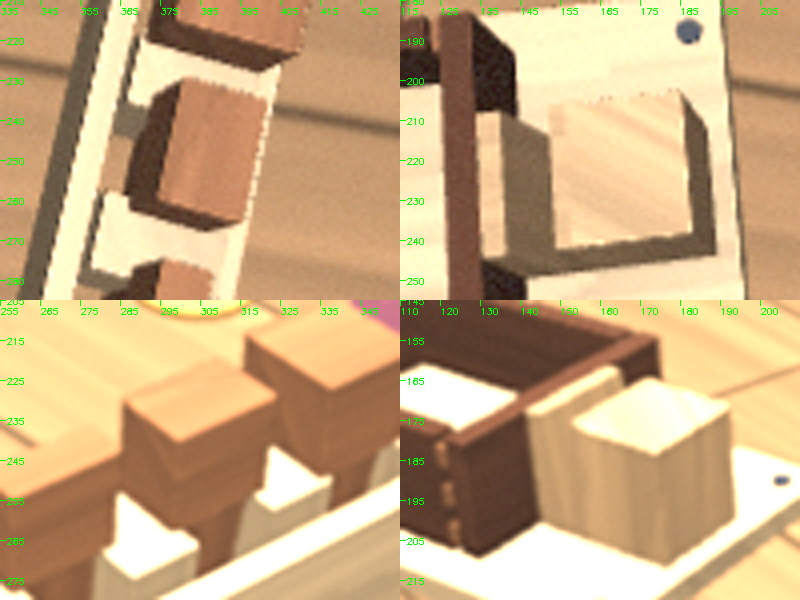

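```bash
cat > h.py <<'E'
import numpy as np
C={n:dict(np.load(f'pics/{n}0.npz')) for n in('top','side')}
def ray(n,p):
    c=C[n];d=c['R'].T@np.linalg.solve(c['mtx'],[p[0],p[1],1]);return -c['R'].T@c['t'],d
def onz(n,p,z):
    o,d=ray(n,p);return o+d*(z-o[2])/d[2]
def tri(a,b):
    A=np.zeros((3,3));B=np.zeros(3)
    for n,p in(('top',a),('side',b)):
        o,d=ray(n,p);d/=np.linalg.norm(d);P=np.eye(3)-np.outer(d,d);A+=P;B+=P@o
    return np.linalg.solve(A,B)
E
python3 - <<'E'
from h import *
np.set_printoptions(precision=4,suppress=True)
def tc(x,y,ox,oy): return (ox+x/4,oy+y/4)
Ht=[tc(*p,335,210) for p in[(183,78),(267,100),(243,222),(159,197)]]
Hs=[tc(*p,255,205) for p in[(204,57),(276,96),(178,143),(124,104)]]
# top TL: large x,left(+y) ; side top
Bt=[tc(x-400,y,115,180) for x,y in[(550,103),(681,91),(690,233),(553,248)]]
Bs=[tc(x-400,y-300,110,145) for x,y in[(650,377),(729,408),(653,456),(572,423)]]
Wt=[tc(x-400,y,115,180) for x,y in[(501,112),(507,256)]]
Ws=[tc(x-400,y-300,110,145) for x,y in[(622,374),(537,418)]]
for nm,t,s,z in(('head',Ht,Hs,.122),('block',Bt,Bs,.088),('wall',Wt,Ws,.088)):
    a=np.array([onz('top',p,z) for p in t]);b=np.array([onz('side',p,z) for p in s])
    print(nm);print(np.hstack([a[:,:2],b[:,:2]]),[tri(p,q).round(4) for p,q in zip(t,s)])
    for q in(a,b):
        print('c',q.mean(0), [ (np.linalg.norm(q[i]-q[i-1])*1e3).round(1) for i in range(len(q))],[np.degrees(np.arctan2(*(q[i]-q[i-1])[[1,0]])).round(1) for i in range(len(q))])
E
```

```text
head
[[ 0.5919 -0.2399  0.5878 -0.24  ]
 [ 0.5891 -0.2726  0.5884 -0.2763]
 [ 0.5411 -0.2678  0.5384 -0.2724]
 [ 0.5448 -0.2355  0.5413 -0.242 ]] [array([ 0.591 , -0.2392,  0.1208]), array([ 0.5903, -0.274 ,  0.1196]), array([ 0.5418, -0.2691,  0.1184]), array([ 0.5459, -0.2371,  0.1172])]
c [ 0.5667 -0.2539  0.122 ] [np.float64(47.3), np.float64(32.9), np.float64(48.3), np.float64(32.5)] [np.float64(-5.3), np.float64(-94.8), np.float64(174.2), np.float64(83.5)]
c [ 0.564  -0.2577  0.122 ] [np.float64(46.5), np.float64(36.3), np.float64(50.1), np.float64(30.6)] [np.float64(2.4), np.float64(-89.1), np.float64(175.6), np.float64(84.6)]
block
[[0.5717 0.1268 0.5725 0.1246]
 [0.5864 0.0747 0.5833 0.0674]
 [0.5294 0.0579 0.5261 0.0493]
 [0.5136 0.111  0.5144 0.1055]] [array([0.5727, 0.1267, 0.0871]), array([0.5878, 0.0755, 0.0833]), array([0.5306, 0.0586, 0.0824]), array([0.5152, 0.1108, 0.0855])]
c [0.5503 0.0926 0.088 ] [np.float64(60.3), np.float64(54.1), np.float64(59.4), np.float64(55.4)] [np.float64(15.3), np.float64(-74.3), np.float64(-163.6), np.float64(106.6)]
c [0.5491 0.0867 0.088 ] [np.float64(61.2), np.float64(58.2), np.float64(60.0), np.float64(57.4)] [np.float64(18.2), np.float64(-79.3), np.float64(-162.4), np.float64(101.8)]
wall
[[0.5644 0.1458 0.5633 0.1374]
 [0.5071 0.1284 0.5039 0.1219]] [array([0.5666, 0.1465, 0.0835]), array([0.5076, 0.1297, 0.0837])]
c [0.5358 0.1371 0.088 ] [np.float64(59.9), np.float64(59.9)] [np.float64(16.9), np.float64(-163.1)]
c [0.5336 0.1296 0.088 ] [np.float64(61.4), np.float64(61.4)] [np.float64(14.7), np.float64(-165.3)]
```

Call:
send_rows([
  [[-15, 0, -9], 0.0],
  [[-45, 0, -27], 0.02],
  [[-80, 0, -48], 0.06],
  [[-115, 0, -69], 0.11],
  [[-150, 0, -90], 0.16],
  [[-185, 0, -111], 0.21],
  [[-220, 0, -132], 0.26],
  [[-255, 0, -153], 0.3],
], hand=1, force=20)

```text
time_s: 0.77
ee_pos: [0.3757, -0.4421, 0.2224]
ee_rot: [-90.0, -0.0, 176.8]
ft_force: [0.8, -0.3, 0.3]
grip_width: 0.0877
```

```bash
cat > go.py <<'E'
import sys,numpy as np
from station import status
from scipy.spatial.transform import Rotation as Ro
# go.py x y z jawdeg : tool shift (mm) and roll (rad) to reach the target
s=status.state();R=Ro.from_euler('xyz',s['ee_rot'],degrees=True).as_matrix()
t=np.array(list(map(float,sys.argv[1:4])));j=float(sys.argv[4])
jaw=np.degrees(np.arctan2(R[1,2],R[0,2]));e=(j-jaw+90)%180-90
print('t',s['time_s'],'pos',s['ee_pos'].round(4),s['ee_rot'].round(2),'F',s['ft_force'].round(2),'w',round(s['grip_width'],4))
print('shift',(R.T@(t-s['ee_pos'])*1e3).round(1),'roll',round(-np.radians(e),4))
E
python3 go.py .5655 -.2555 .2217 85
```

```text
t 0.7667 pos [ 0.3757 -0.4421  0.2224] [-9.002e+01 -3.000e-02  1.768e+02] F [ 0.81 -0.31  0.29] w 0.0877
shift [-179.1    0.7 -196.9] roll 0.0314
```

Call:
send_rows([
  [[-25, 0, -27], 0.01],
  [[-50, 0, -55], 0.02],
  [[-75, 0, -82], 0.03],
  [[-105, 0, -115], 0.03],
  [[-135, 0, -148], 0.03],
  [[-160, 0, -176], 0.03],
  [[-179, 0, -197], 0.03],
  [[-179, 0, -197], 0.03],
])

```text
time_s: 1.43
ee_pos: [0.569, -0.2486, 0.2222]
ee_rot: [-90.2, 0.1, 175.8]
ft_force: [0.3, 0.1, -0.8]
grip_width: 0.0877
```

```bash
python3 go.py .5655 -.2555 .082 85
python3 - <<'E'
from station import read_camera
import cv2,numpy as np
o=[]
for n,x,y in(('top',300,150),('side',220,140)):
    c=read_camera(n)['color'][y:y+200,x:x+133] if n=='top' else read_camera(n)['color'][y:y+200,x:x+133]
    o.append(cv2.resize(c,(399,600),interpolation=cv2.INTER_CUBIC))
cv2.imwrite('pics/c2.png',cv2.convertScaleAbs(np.hstack(o),alpha=1.3,beta=10))
E
```

```text
t 1.4333 pos [ 0.569  -0.2486  0.2222] [-9.0240e+01  1.0000e-01  1.7584e+02] F [ 0.26  0.11 -0.82] w 0.0877
shift [  3.2 140.1   7.7] roll 0.0147
```

View pics/c2.png

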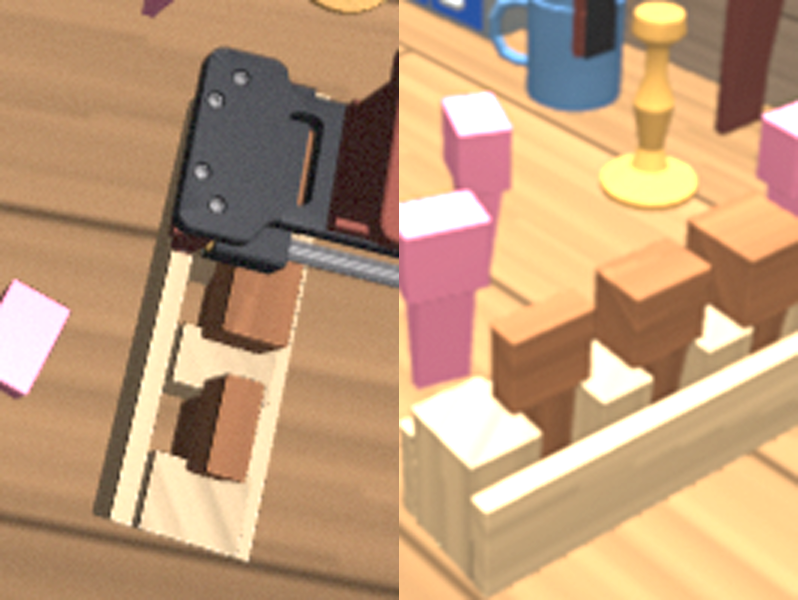

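Call:
send_rows([
  [[3, 15, 8], 0.015],
  [[3, 40, 8], 0.015],
  [[3, 70, 8], 0.015],
  [[3, 95, 8], 0.015],
  [[3, 115, 8], 0.015],
  [[3, 130, 8], 0.015],
  [[3, 140, 8], 0.015],
  [[3, 140, 8], 0.015],
])

```text
time_s: 2.2
ee_pos: [0.5578, -0.2654, 0.0804]
ee_rot: [-90.0, -0.2, 174.3]
ft_force: [0.6, -0.0, -0.4]
grip_width: 0.0876
```

```bash
python3 go.py .5655 -.2555 .082 85
python3 - <<'E'
from station import read_camera
import cv2,numpy as np
o=[]
for n,x,y in(('top',300,150),('side',220,140)):
    c=read_camera(n)['color'][y:y+200,x:x+133]
    o.append(cv2.resize(c,(399,600),interpolation=cv2.INTER_CUBIC))
cv2.imwrite('pics/c3.png',cv2.convertScaleAbs(np.hstack(o),alpha=1.3,beta=10))
E
```

```text
t 2.2 pos [ 0.5578 -0.2654  0.0804] [-90.02  -0.25 174.25] F [ 0.56 -0.05 -0.39] w 0.0876
shift [ -6.6  -1.6 -10.7] roll -0.0131
```

View pics/c3.png

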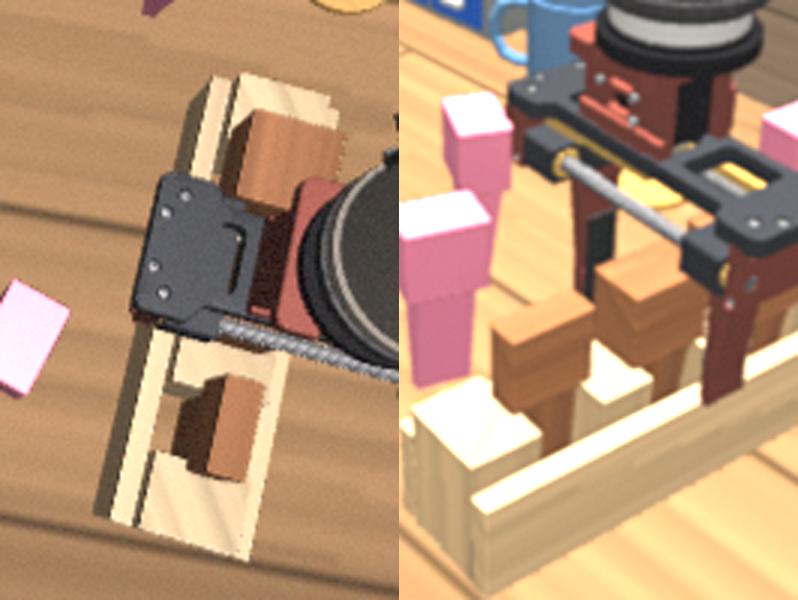

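```bash
python3 go.py .5655 -.2555 .082 85
```

```text
t 2.3 pos [ 0.56   -0.2655  0.083 ] [-8.9970e+01 -1.0000e-02  1.7429e+02] F [0.3  0.66 0.02] w 0.0877
shift [ -4.5   1.  -10.5] roll -0.0123
```

Call:
send_rows([
  [[-4, 0, -10], -0.012],
  [[-4, 0, -10], -0.012],
  [[-4, 0, -10], -0.012],
  [[-4, 0, -10], -0.012],
  [[-4, 0, -10], -0.012],
  [[-4, 0, -10], -0.012],
])

```text
time_s: 2.8
ee_pos: [0.5654, -0.2551, 0.0829]
ee_rot: [-90.0, 0.0, 175.0]
ft_force: [-0.0, 0.4, 0.4]
grip_width: 0.0878
```

```bash
python3 go.py .5655 -.2555 .082 85
```

```text
t 2.8 pos [ 0.5654 -0.2551  0.0829] [-8.9980e+01  2.0000e-02  1.7505e+02] F [-0.04  0.37  0.44] w 0.0878
shift [-0.2  0.9  0.4] roll 0.0008
```

Good. Close the gripper.

Call:
send_rows([
  [[0, 0, 0], 0],
  [[0, 0, 0], 0],
  [[0, 0, 0], 0],
  [[0, 0, 0], 0],
  [[0, 0, 0], 0],
  [[0, 0, 0], 0],
  [[0, 0, 0], 0],
  [[0, 0, 0], 0],
], hand=0, force=20)

```text
time_s: 3.47
ee_pos: [0.5653, -0.2548, 0.0826]
ee_rot: [-90.0, -0.0, 175.1]
ft_force: [-0.9, 0.6, -0.1]
grip_width: 0.0383
```

Call:
send_rows([
  [[0, 0, 0], 0],
  [[0, 0, 0], 0],
  [[0, 0, 0], 0],
  [[0, 0, 0], 0],
])

```text
time_s: 3.8
ee_pos: [0.5654, -0.2549, 0.0827]
ee_rot: [-90.0, 0.0, 175.1]
ft_force: [-0.1, 0.4, -0.3]
grip_width: 0.0343
```

Call:
send_rows([
  [[0, -5, 0], 0],
  [[0, -20, 0], 0],
  [[0, -45, 0], 0],
  [[0, -75, 0], 0],
  [[0, -105, 0], 0],
  [[0, -130, 0], 0],
  [[0, -145, 0], 0],
  [[0, -150, 0], 0],
])

```text
time_s: 4.47
ee_pos: [0.5667, -0.2554, 0.2363]
ee_rot: [-89.9, 0.3, 175.0]
ft_force: [0.2, -0.5, -0.7]
grip_width: 0.0337
```

Call:
send_rows([
  [[0, 0, 0], 0],
  [[0, 0, 0], 0],
  [[0, 0, 0], 0],
])

```text
time_s: 4.72
ee_pos: [0.5644, -0.2545, 0.231]
ee_rot: [-90.0, -0.2, 175.1]
ft_force: [0.5, -0.4, -1.0]
grip_width: 0.034
```

```bash
python3 go.py .539 .126 .235 106
```

```text
t 4.7167 pos [ 0.5644 -0.2545  0.231 ] [-9.0040e+01 -1.5000e-01  1.7507e+02] F [ 0.45 -0.43 -0.98] w 0.034
shift [  58.1   -3.6 -376.9] roll -0.3653
```

Call:
send_rows([
  [[2, 0, -12], 0],
  [[5, 0, -34], 0],
  [[9, 0, -60], 0],
  [[14, 0, -88], 0],
  [[18, 0, -116], 0],
  [[22, 0, -144], 0],
  [[26, 0, -170], 0],
  [[29, 0, -190], 0],
])

```text
time_s: 5.38
ee_pos: [0.5517, -0.0593, 0.2317]
ee_rot: [-90.1, -0.1, 175.2]
ft_force: [0.4, -0.4, 0.5]
grip_width: 0.0341
```

Call:
send_rows([
  [[3, 0, -22], -0.03],
  [[8, 0, -48], -0.1],
  [[12, 0, -76], -0.17],
  [[17, 0, -104], -0.24],
  [[21, 0, -132], -0.3],
  [[25, 0, -158], -0.34],
  [[28, 0, -178], -0.36],
  [[29, 0, -187], -0.365],
])

```text
time_s: 6.05
ee_pos: [0.5383, 0.1301, 0.2319]
ee_rot: [-90.1, -0.1, -163.7]
ft_force: [-0.3, -0.7, -0.9]
grip_width: 0.0344
```

Call:
send_rows([
  [[0, 0, 0], 0],
  [[0, 0, 0], 0],
  [[0, 0, 0], 0],
  [[0, 0, 0], 0],
])

```text
time_s: 6.38
ee_pos: [0.5402, 0.1238, 0.2324]
ee_rot: [-90.0, -0.0, -164.2]
ft_force: [1.1, -0.6, -0.9]
grip_width: 0.034
```

```bash
python3 go.py .539 .126 .175 106
```

```text
t 6.3833 pos [0.5402 0.1238 0.2324] [-8.996e+01 -3.000e-02 -1.642e+02] F [ 1.05 -0.56 -0.92] w 0.034
shift [ 0.5 57.4 -2.5] roll -0.0034
```

Call:
send_rows([
  [[0, 5, -1], 0],
  [[0, 18, -2], 0],
  [[0, 36, -2], 0],
  [[0, 50, -2], 0],
  [[0, 57, -2], 0],
  [[0, 57, -2], 0],
  [[0, 57, -2], 0],
  [[0, 57, -2], 0],
])

```text
time_s: 7.05
ee_pos: [0.5401, 0.1276, 0.1765]
ee_rot: [-90.0, 0.1, -164.0]
ft_force: [0.3, 0.7, -0.1]
grip_width: 0.034
```

```bash
cat > snap.py <<'E'
import sys,cv2,numpy as np
from station import read_camera
o=[]
for n,x,y in(('top',105,140),('side',100,90)):
    c=read_camera(n);np.savez(f'pics/{n}_{sys.argv[1]}.npz',**c)
    i=cv2.resize(c['color'][y:y+150,x:x+100],(400,600),interpolation=cv2.INTER_CUBIC);i=cv2.convertScaleAbs(i,alpha=1.4,beta=15)
    for k in range(0,100,10):
        cv2.putText(i,str(x+k),(k*4,10),0,.3,(0,255,0),1);cv2.line(i,(k*4,0),(k*4,4),(0,255,0),1)
    for k in range(0,150,10):
        cv2.putText(i,str(y+k),(5,k*4+4),0,.3,(0,255,0),1);cv2.line(i,(0,k*4),(4,k*4),(0,255,0),1)
    o.append(i)
cv2.imwrite(f'pics/{sys.argv[1]}.png',np.hstack(o))
E
python3 go.py .539 .126 .175 106; python3 snap.py d1
```

```text
t 7.05 pos [0.5401 0.1276 0.1765] [-9.0000e+01  8.0000e-02 -1.6405e+02] F [ 0.27  0.69 -0.13] w 0.034
shift [1.5 1.5 1.3] roll -0.0009
```

View pics/d1.png

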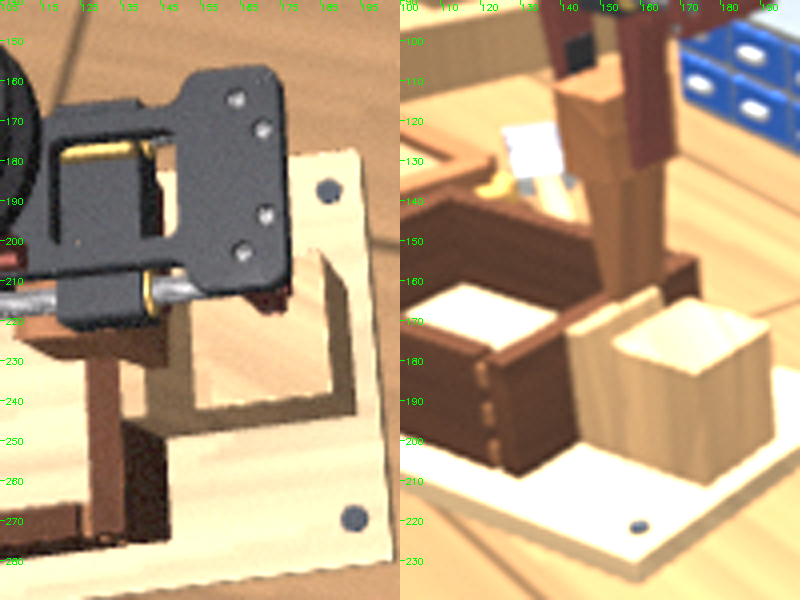

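```bash
cat > proj.py <<'E'
from h import *
import cv2,sys
P=np.array(list(map(float,sys.argv[1:4])));a=np.radians(float(sys.argv[4]))
u=np.array([np.cos(a),np.sin(a),0]);v=np.array([-np.sin(a),np.cos(a),0])
for n,ox,oy,off in(('top',105,140,0),('side',100,90,400)):
    print(n)
    for nm,T,W,z in(('headtop',.017,.025,.023),('headbot',.017,.025,-.023),('tip',.004,.017,-.093)):
        X=np.array([P+s*T*u+t*W*v+[0,0,z] for s,t in((1,1),(1,-1),(-1,-1),(-1,1))])
        c=C[n];p=cv2.projectPoints(X,cv2.Rodrigues(c['R'])[0],c['t'],c['mtx'],None)[0][:,0]
        print(nm,(((p-[ox,oy])*4)+[off,0]).round(0).astype(int).tolist())
E
python3 go.py .539 .126 .175 106;python3 proj.py .540 .127 .1925 106
```

```text
t 7.15 pos [0.5401 0.1278 0.1766] [-9.0000e+01  1.0000e-01 -1.6404e+02] F [ 0.53 -0.06 -0.97] w 0.0343
shift [1.6 1.6 1.4] roll -0.0007
top
headtop [[18, 347], [18, 201], [119, 191], [122, 337]]
headbot [[64, 370], [63, 234], [156, 225], [160, 360]]
tip [[154, 375], [152, 292], [172, 290], [174, 373]]
side
headtop [[544, 86], [617, 58], [669, 70], [596, 99]]
headbot [[556, 176], [627, 144], [677, 158], [607, 190]]
tip [[603, 304], [649, 280], [660, 283], [614, 308]]
```

Call:
send_rows([
  [[0, 4, 0], 0],
  [[0, 10, 0], 0],
  [[0, 18, 0], 0],
  [[0, 26, 0], 0],
  [[0, 32, 0], 0],
  [[0, 36, 0], 0],
  [[0, 36, 0], 0],
  [[0, 36, 0], 0],
])

```text
time_s: 7.82
ee_pos: [0.5394, 0.1276, 0.1393]
ee_rot: [-90.0, -0.0, -164.0]
ft_force: [0.5, -0.3, -1.0]
grip_width: 0.0337
```

Call:
send_rows([
  [[0, 1, 0], 0],
  [[0, 2, 0], 0],
  [[0, 3, 0], 0],
  [[0, 4, 0], 0],
  [[0, 5, 0], 0],
  [[0, 5, 0], 0],
  [[0, 5, 0], 0],
])

```text
time_s: 8.4
ee_pos: [0.5394, 0.1276, 0.1346]
ee_rot: [-90.0, -0.0, -164.0]
ft_force: [0.2, -0.5, 0.0]
grip_width: 0.0342
```

```bash
python3 go.py .539 .126 .126 106; python3 snap.py d2
```

```text
t 8.4 pos [0.5394 0.1276 0.1346] [-9.0000e+01 -1.0000e-02 -1.6402e+02] F [ 0.21 -0.49  0.03] w 0.0342
shift [0.9 8.6 1.5] roll -0.0004
```

View pics/d2.png

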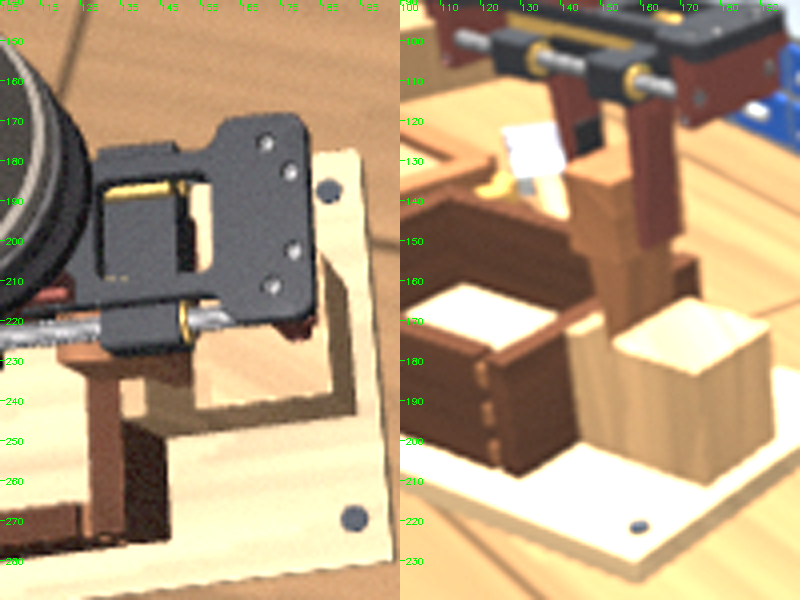

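Call:
send_rows([
  [[0, 1, 0], 0],
  [[0, 2, 0], 0],
  [[0, 3, 0], 0],
  [[0, 4, 0], 0],
  [[0, 5, 0], 0],
  [[0, 5, 0], 0],
  [[0, 5, 0], 0],
])

```text
time_s: 9.08
ee_pos: [0.5394, 0.1276, 0.1296]
ee_rot: [-90.0, -0.0, -164.0]
ft_force: [0.5, -0.1, -0.7]
grip_width: 0.0339
```

Call:
send_rows([
  [[0, 1, 0], 0],
  [[0, 2, 0], 0],
  [[0, 2, 0], 0],
  [[0, 2, 0], 0],
  [[0, 2, 0], 0],
])

```text
time_s: 9.5
ee_pos: [0.5395, 0.1277, 0.1277]
ee_rot: [-90.0, -0.0, -164.0]
ft_force: [0.4, -0.1, -1.0]
grip_width: 0.0338
```

Call:
send_rows([
  [[0, 1, 0], 0],
  [[0, 2, 0], 0],
  [[0, 3, 0], 0],
  [[0, 3, 0], 0],
  [[0, 3, 0], 0],
  [[0, 3, 0], 0],
])

```text
time_s: 10.0
ee_pos: [0.5399, 0.1277, 0.1251]
ee_rot: [-90.0, 0.1, -164.0]
ft_force: [0.7, -0.5, 4.1]
grip_width: 0.0338
```

Call:
send_rows([
  [[0, -0.6, 0], 0],
  [[0, -0.6, 0], 0],
  [[0, -0.6, 0], 0],
])

```text
time_s: 10.25
ee_pos: [0.5397, 0.1276, 0.1252]
ee_rot: [-90.0, 0.0, -164.0]
ft_force: [2.1, -1.7, -0.7]
grip_width: 0.034
```

Call:
send_rows([
  [[0, 0, 0], 0],
  [[0, 0, 0], 0],
  [[0, 0, 0], 0],
  [[0, 0, 0], 0],
  [[0, 0, 0], 0],
  [[0, 0, 0], 0],
  [[0, 0, 0], 0],
  [[0, 0, 0], 0],
], hand=0.8)

```text
time_s: 10.92
ee_pos: [0.5395, 0.1277, 0.1253]
ee_rot: [-90.0, 0.0, -164.0]
ft_force: [-0.6, -1.4, 0.4]
grip_width: 0.0701
```

```bash
python3 go.py .539 .126 .126 106; python3 snap.py d3
```

```text
t 10.9167 pos [0.5395 0.1277 0.1253] [ -90.      0.   -164.03] F [-0.63 -1.44  0.44] w 0.0701
shift [ 0.9 -0.7  1.5] roll -0.0005
```

View pics/d3.png

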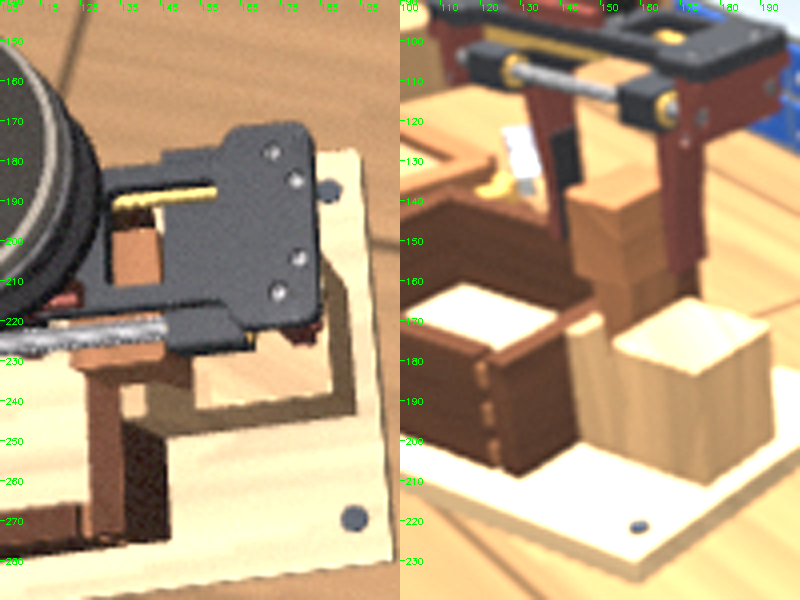

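Call:
send_rows([
  [[0, 0, 0], 0],
  [[0, -3, 0], 0],
  [[0, -10, 0], 0],
  [[0, -22, 0], 0],
  [[0, -38, 0], 0],
  [[0, -52, 0], 0],
  [[0, -62, 0], 0],
  [[0, -65, 0], 0],
])

```text
time_s: 11.68
ee_pos: [0.5407, 0.1281, 0.193]
ee_rot: [-90.0, 0.2, -164.0]
ft_force: [-0.1, 1.0, -0.2]
grip_width: 0.0702
```

Call:
send_rows([
  [[0, 0, 0], 0],
  [[0, 0, 0], 0],
  [[0, 0, 0], 0],
  [[0, 0, 0], 0],
  [[0, 0, 0], 0],
  [[0, 0, 0], 0],
  [[0, 0, 0], 0],
  [[0, 0, 0], 0],
], hand=0)

```text
time_s: 12.35
ee_pos: [0.5394, 0.1277, 0.1901]
ee_rot: [-90.0, -0.0, -164.0]
ft_force: [-0.3, 0.2, 0.2]
grip_width: 0.0203
```

Call:
send_rows([
  [[0, 0, 0], 0],
  [[0, 0, 0], 0],
  [[0, 2, 0], 0],
  [[0, 4, 0], 0],
  [[0, 7, 0], 0],
  [[0, 10, 0], 0],
  [[0, 12, 0], 0],
  [[0, 12, 0], 0],
])

```text
time_s: 13.02
ee_pos: [0.5391, 0.1275, 0.1776]
ee_rot: [-90.0, -0.1, -164.0]
ft_force: [-0.2, 0.3, -0.6]
grip_width: 0.0003
```

```bash
python3 go.py .539 .127 .165 106; python3 snap.py d4
```

```text
t 13.0167 pos [0.5391 0.1275 0.1776] [-9.0000e+01 -6.0000e-02 -1.6403e+02] F [-0.17  0.33 -0.58] w 0.0003
shift [ 0.2 12.6  0.5] roll -0.0004
```

View pics/d4.png

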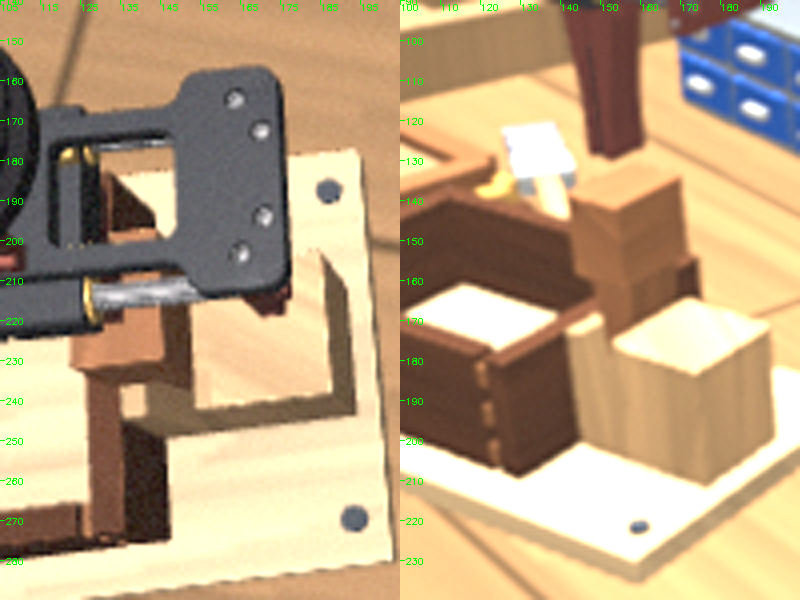

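```bash
python3 proj.py .5395 .1277 .138 106
python3 - <<'E'
from h import *
import cv2
X=np.array([[.5391,.1275,.1776]])
for n,ox,oy,off in(('top',105,140,0),('side',100,90,400)):
    c=C[n];print(n,(cv2.projectPoints(X,cv2.Rodrigues(c['R'])[0],c['t'],c['mtx'],None)[0].ravel()-[ox,oy])*4+[off,0])
E
```

```text
top
headtop [[70, 375], [68, 241], [160, 232], [164, 365]]
headbot [[108, 393], [106, 268], [192, 260], [196, 385]]
tip [[187, 396], [184, 319], [203, 317], [205, 394]]
side
headtop [[556, 192], [627, 160], [677, 174], [607, 206]]
headbot [[568, 276], [636, 242], [685, 257], [617, 292]]
tip [[613, 397], [657, 371], [668, 375], [624, 401]]
top [102.01830808 294.22860045]
side [613.42872351 151.52525542]
```

Call:
send_rows([
  [[0, 2, 0], 0],
  [[0, 5, 0], 0],
  [[0, 8, 0], 0],
  [[0, 11, 0], 0],
  [[0, 13, 0], 0],
  [[0, 14, 0], 0],
  [[0, 14, 0], 0],
  [[0, 14, 0], 0],
])

```text
time_s: 13.78
ee_pos: [0.5395, 0.1277, 0.1642]
ee_rot: [-90.0, -0.0, -164.0]
ft_force: [0.5, -0.0, 0.3]
grip_width: 0.0006
```

Call:
send_rows([
  [[0, 0.5, 0], 0],
  [[0, 1, 0], 0],
  [[0, 1.5, 0], 0],
  [[0, 2, 0], 0],
  [[0, 2.5, 0], 0],
  [[0, 3, 0], 0],
  [[0, 3, 0], 0],
  [[0, 3, 0], 0],
])

```text
time_s: 14.45
ee_pos: [0.5398, 0.1278, 0.1616]
ee_rot: [-90.0, 0.0, -164.0]
ft_force: [-0.6, -1.1, 4.0]
grip_width: 0.0007
```

Call:
send_rows([
  [[0, 0.5, 0], 0],
  [[0, 1, 0], 0],
  [[0, 1.5, 0], 0],
  [[0, 2, 0], 0],
  [[0, 2.5, 0], 0],
  [[0, 3, 0], 0],
  [[0, 3, 0], 0],
  [[0, 3, 0], 0],
])

```text
time_s: 15.12
ee_pos: [0.5402, 0.1282, 0.1591]
ee_rot: [-90.0, 0.1, -164.0]
ft_force: [-0.6, 0.9, 6.1]
grip_width: 0.0002
```

Call:
send_rows([
  [[0, 0.7, 0], 0],
  [[0, 1.4, 0], 0],
  [[0, 2.1, 0], 0],
  [[0, 2.8, 0], 0],
  [[0, 3.5, 0], 0],
  [[0, 4, 0], 0],
  [[0, 4, 0], 0],
  [[0, 4, 0], 0],
])

```text
time_s: 15.78
ee_pos: [0.5404, 0.1288, 0.1555]
ee_rot: [-90.0, 0.2, -164.0]
ft_force: [-0.8, 1.1, 9.2]
grip_width: 0.0006
```

Call:
send_rows([
  [[0, 0.7, 0], 0],
  [[0, 1.4, 0], 0],
  [[0, 2.1, 0], 0],
  [[0, 2.8, 0], 0],
  [[0, 3.5, 0], 0],
  [[0, 4, 0], 0],
  [[0, 4, 0], 0],
  [[0, 4, 0], 0],
])

```text
time_s: 16.45
ee_pos: [0.5406, 0.1294, 0.1518]
ee_rot: [-90.1, 0.2, -164.0]
ft_force: [-1.4, 2.8, 10.6]
grip_width: 0.0004
```

Call:
send_rows([
  [[0, 0.7, 0], 0],
  [[0, 1.4, 0], 0],
  [[0, 2.1, 0], 0],
  [[0, 2.8, 0], 0],
  [[0, 3.5, 0], 0],
  [[0, 4, 0], 0],
  [[0, 4, 0], 0],
  [[0, 4, 0], 0],
])

```text
time_s: 17.12
ee_pos: [0.5409, 0.13, 0.1482]
ee_rot: [-90.1, 0.3, -164.0]
ft_force: [-1.5, 3.0, 11.9]
grip_width: 0.0005
```

Call:
send_rows([
  [[0, 0.5, 0], 0],
  [[0, 1, 0], 0],
  [[0, 1.5, 0], 0],
  [[0, 2, 0], 0],
  [[0, 2, 0], 0],
  [[0, 2, 0], 0],
])

```text
time_s: 17.62
ee_pos: [0.5409, 0.1303, 0.1464]
ee_rot: [-90.1, 0.3, -163.9]
ft_force: [-1.7, 3.7, 10.9]
grip_width: 0.0002
```

Call:
send_rows([
  [[0, 0.5, 0], 0],
  [[0, 1, 0], 0],
  [[0, 1.5, 0], 0],
  [[0, 2, 0], 0],
  [[0, 2, 0], 0],
  [[0, 2, 0], 0],
])

```text
time_s: 18.12
ee_pos: [0.541, 0.1305, 0.1445]
ee_rot: [-90.1, 0.3, -163.9]
ft_force: [-1.9, 3.1, 14.1]
grip_width: 0.0002
```

Call:
send_rows([
  [[0, 0.5, 0], 0],
  [[0, 1, 0], 0],
  [[0, 1, 0], 0],
  [[0, 1, 0], 0],
  [[0, 1, 0], 0],
])

```text
time_s: 18.53
ee_pos: [0.5411, 0.1307, 0.1438]
ee_rot: [-90.1, 0.3, -163.9]
ft_force: [-2.0, 3.2, 15.2]
grip_width: 0.0002
```

Call:
send_rows([
  [[0, 0.5, 0], 0],
  [[0, 1, 0], 0],
  [[0, 1.5, 0], 0],
  [[0, 1.5, 0], 0],
  [[0, 1.5, 0], 0],
])

```text
time_s: 18.95
ee_pos: [0.5414, 0.1308, 0.1435]
ee_rot: [-90.1, 0.4, -163.9]
ft_force: [-5.0, 2.9, 25.0]
grip_width: 0.0003
```

Call:
send_rows([
  [[0, -1, 0], 0],
  [[0, -4, 0], 0],
  [[0, -9, 0], 0],
  [[0, -18, 0], 0],
  [[0, -32, 0], 0],
  [[0, -50, 0], 0],
  [[0, -65, 0], 0],
  [[0, -75, 0], 0],
])

```text
time_s: 19.62
ee_pos: [0.5398, 0.1274, 0.2164]
ee_rot: [-90.0, 0.1, -164.1]
ft_force: [-0.2, 0.3, -0.0]
grip_width: 0.0009
```

Call:
send_rows([
  [[-5, 0, -10], 0],
  [[-15, 0, -30], 0],
  [[-25, 0, -60], 0],
  [[-35, 0, -90], 0],
  [[-40, 0, -110], 0],
  [[-40, 0, -120], 0],
  [[-40, 0, -120], 0],
  [[-40, 0, -120], 0],
])

```text
time_s: 20.28
ee_pos: [0.5445, 0.2535, 0.214]
ee_rot: [-90.0, -0.1, -164.0]
ft_force: [-0.1, -1.0, -0.8]
grip_width: 0.0002
```

```bash
python3 go.py .539 .127 .165 106; python3 snap.py d5
```

```text
t 20.2833 pos [0.5445 0.2535 0.214 ] [-8.995e+01 -9.000e-02 -1.640e+02] F [-0.15 -1.05 -0.78] w 0.0002
shift [ 40.   49.1 120. ] roll 0.0001
```

View pics/d5.png

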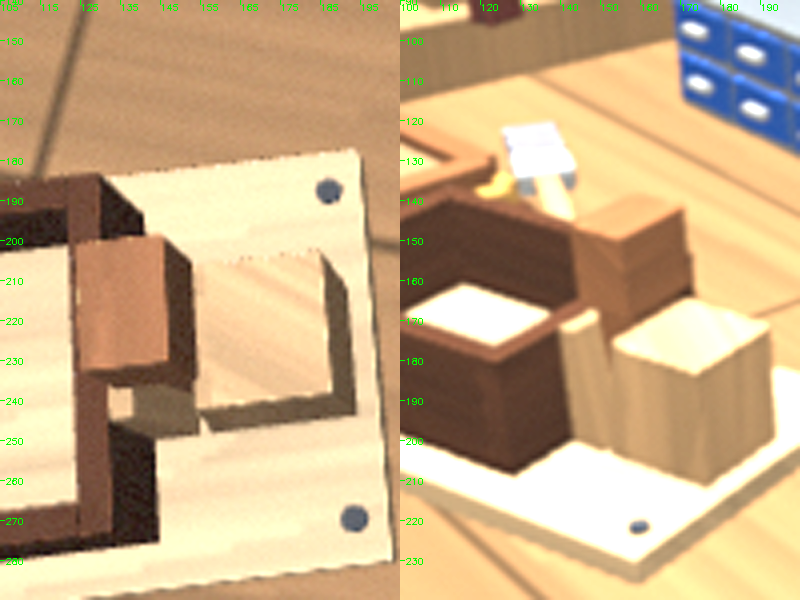

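```bash
python3 -c "
from station import manip;print(manip.hand_in())"
```

```text
the job is handed in; nothing more can be done
None
```

The middle wedge is locked upright in the slot, the drawer side is home, and I've handed the job in at about 20 s of the 58 s allowed. `hand_in()` gives no verdict.

- **Picking and placing:** I took the middle wedge from the rack; the grip width read 34 mm, matching the middle size. I lowered it into the slot until it touched at about 4 N and let go. A picture then showed it standing loose and upright with the drawer side still open.
- **Pressing home:** I pressed its head with closed fingers. The force rose from 4 N to about 15 N over 18 mm of travel, then the wedge stopped firmly, with 25 N at the end. That is a little over the suggested 20 N but well under the limits.
- **Last checks:** After the arm backed off, the pictures showed the drawer's dark side about 5 mm further in with its corner gap closed. The wedge stood upright, its head centre about 32 mm above the slot mouth, and nothing touched it.

**Disagreements:** The side camera put points about 4–6 mm off the top camera sideways, and before pressing it suggested the wedge sat 4–5 mm off the fingers. The top view showed no such offset. I did not shift the fingers, and the pressing went normally.

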